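Press the guarded calibration button and relatch its push-latch cover

ROBOT

A 6-joint arm with a two-finger parallel gripper is mounted at the origin on a cart in front of the work surface, level with it; the furniture and walls round the work are solid. World frame = base frame: x ahead of the robot, y to its left, z up, the work surface at z = 0. Lengths are in m, angles in rad, forces in N, time in s.
With the tool pointing down it reaches from about 0.2 to 0.875 m from the base axis. Payload 3.4 kg.
Tool frame: the origin (TCP) lies between the finger pads; the fingertips stand 25 mm ahead of it and the grasp point (between the pads) lies 6 mm ahead of it (r.nose_length is the z of the fingertips in the tool frame, in m); z points along the fingers, x is the direction in which the jaws open and shut, and the axes are right-handed (so a half turn about z gives the same grasp; the last joint's range is limited). The gripper opens to 94 mm and grips with 3 to 60 N. Pads are 16 mm wide; open, the fingers measure 119 mm over their backs; the gripper's body (75 mm by 177 mm) begins 78 mm behind the grasp point.
Start: joints at [-0.121, 0.276, 1.505, -0, 1.361, -0.121], TCP at [0.575, -0, 0.23] pointing down, gripper open.
Joint ranges: [-2.89, 2.89], [-0.75, 2.08], [0.22, 2.7], [-1.18, 4.32], [0.11, 2.71], [-2.7, 2.7]. Speed limits (rad/s): [2.57, 2.57, 3.14, 3.14, 3.14, 3.14].

INTERFACE

Orientations are given as a unit quaternion [w, x, y, z].
In Python, from plant import r, gripper_to, inverse_kinematics, vision, models, telemetry gives the robot as it stands. Calls block until the motion is done:
- r.move_to(position, orientation): joint-space move of the TCP to a pose.
- r.move_l(position, rot=None, vel=0.15, guard=None): straight line of the TCP; rot=None keeps the orientation; vel is the mean speed in m/s. With guard (N) it stops when the force on the tool has changed by that much, and returns True; else False.
- r.movej(angles): joint-space move.
- gripper_to(opening, f_grip=None): finger opening in m; f_grip is the grip in N (None keeps the last); returns when the fingers have stopped.
- r.hold(seconds).
- inverse_kinematics(position, orientation): joint angles nearest the present ones, or None.
- vision.snapshot(name): name is "scene" or "side" or "wrist"; returns the picture (480x640x3 uint8, red, green, blue); there is no depth.
- vision.get_calibration(name): a dict with "fx", "fy", "cx", "cy" (pixels), "D" ([k1, k2, p1, p2, k3] as OpenCV has them; the pictures are not rectified), "position" and "orientation" of the camera in the world. Camera axes: x right, y down, z forward; pixel columns grow to the right and rows downward; lengths in m; the calibration is good to about 2 mm. A picture is of the moment at which its call begins: read the wrist's pose just before it. get_calibration takes no time and is no camera call; for the wrist camera it gives the pose at the moment of the call.
A pose or a line that the arm cannot do raises r.PlanningError and nothing moves.
- r.sign_off(): hands the job in, once; it reports no verdict.
Trained networks look in the newest picture that a camera, given by its name, has taken for a name from the list of things; names that differ only in an ending like _2 or _b are one class to them, and where a whole thing is asked for, a point or a joint stands for the part that bears it (a point fixed in the world has none). Each returns a list of dicts, best first, with "score" (0 to 1); they miss things now and then, are a little off and sometimes report something else, mostly with a low value. They report only what shows in the picture. A call takes as long as a camera call. They do not tell look-alikes from the thing itself.
- models.boxes_of(thing, camera): "at" ([x, y, z] in m, in world coordinates, good to about 4 mm: the middle of the surface that is visible of it).
- models.regions_of(thing, camera): "pixels" (480x640 bool, what is visible of it).
- models.mark_of(thing, camera): "at" ([x, y, z] in m, in world coordinates, good to about 4 mm: a listed point, or the origin of a listed thing).
Readings, each from a call of its own:
- telemetry.current_t(): time.
- telemetry.current_joints(): joint angles.
- telemetry.current_dq(): joint speeds.
- telemetry.current_joint_efforts(): joint torques, N m.
- telemetry.current_ee_pos(): TCP position.
- telemetry.current_tool_rot(): TCP orientation.
- telemetry.current_wrist_force(): force on the tool from outside, world axes, zero at the start.
- telemetry.current_torque(): the same for the moment, N m.
- telemetry.current_opening(): finger opening in m.
Only numpy, scipy, OpenCV 4.12 (cv2) and the standard library are available. Lean on these libraries where they do the work, as an engineer would, in place of code of your own. Each camera call takes 0.05 s, during which the arm holds its last target. There are 200 camera calls.

TASK

Press down on the front of the switch box's push-latch cover and let go, so that it pops open, and push the round button inside all the way in, leaving the square key beside it alone. Then swing the cover back down and press it again until it latches shut, and take your hand away. Only touch and press with the fingertips: do not pinch the cover, and leave the weight, the stamp and the tape roll where they stand.

Things in the scene. Friction and masses are not known exactly. Their poses are not given: they have to be found in the camera images.
- switch_box: Grey switch box screwed to the worktop, 134 x 172 mm, 57 mm high shut. Origin: centre of its underside; x points from its front (robot side) to the hinge at its far side, y left, z up. Turned up to 20 degrees either way. Inside, the deck is 24 mm above the worktop and the walls end at 40 mm; a 24 mm wide, 37 mm high black latch housing stands midway between button and key.
- cover_press (a point): Centre of the 28 mm black touch pad on the white cover's outer face, 105 mm from the hinge line, 27 mm from the front edge, mid-width; 57 mm above the worktop when shut; moves with the cover. z: the cover's outward normal; x: towards the hinge. To shut the open cover, sweep its outer face near the top edge from behind, towards the robot and down in an arc (1 to 4 N).
- cover_hinge (a point): Middle of the cover's hinge line (along the box's y), 62 mm behind the box's centre, 52 mm above the worktop. The cover reaches 132 mm from it and is 172 mm wide, 4 mm thick, with an 11 mm skirt under its front and side edges.
- cover (a joint): Cover angle, rad: 0 latched shut, positive open. Push-latch: pressed on the pad (about 3 N) it sinks 8 mm to its stop (-0.074 rad); let go, it springs up in about 2 s and rests nearly upright at 1.4 to 1.6 rad. Swung down, pressed to the same stop and let go, it stays latched near 0. A press that does not reach the stop changes nothing.
- round_button_top (a point): Centre of the top of the round push button under the cover, 28 mm across, in a 40 mm black base, its top about 42 mm above the worktop. It lies 97 mm in front of the hinge line and 42 mm to the left or right of the box's middle: the two change places.
- round_button (a joint): Travel of the round button, m: 0 out, 0.006 fully in; it takes about 1 N to start and 4 N to push fully in, and springs back.
- square_key_top (a point): Centre of the top of the square key, 26 x 26 mm, in a 40 mm square base of the same height and material, in the other of the two places. Not to be pressed.
- square_key (a joint): Travel of the square key, m: 0 out, 0.006 fully in.
- weight_mid (a point): Loose brass check weight, 30 mm across and 40 mm high, standing beside the box; point at its centre. A bystander.
- stamp_mid (a point): Loose rubber stamp with a black knob, 30 x 52 mm and 78 mm high, standing beside the box; point half-way up. A bystander.
- tape_roll_mid (a point): Loose roll of tan tape lying flat beside the box, 94 mm across and 25 mm high; point at its centre. A bystander.
Things that resemble listed ones, but are neither listed nor needed, are in the scene too. Leave any brown look-alike of the switch_box alone.

How it is judged:
By the outcome, as a careful person would: the job done as asked, in the order asked, and still so for the second after the job is handed in, with the robot touching nothing.
It also fails if it takes over 59 s, if anything falls off the work surface, if the arm or the gripper's body presses on something with over 40 N, if the wrist force passes 120 N, or if a joint passes its speed limit or range.

## Working session

There is one attempt and no reset: what is moved stays moved. The work goes in short steps, each a Python script; the robot and the scene stay as the last script left them, time stands still between calls to the robot, and variables do not carry over. Pictures are saved under pics/ and viewed, about 8 in all and at most 12, crops included, and the job is handed in when it is done.

```bash
ls; mkdir -p pics; python3 - <<'E'
from plant import r, vision, models, telemetry
import cv2, numpy as np
for c in ("scene","side"):
    im=vision.snapshot(c); cv2.imwrite(f"pics/{c}0.png",im[:,:,::-1])
    for t in ("switch_box","cover_press","cover_hinge","weight_mid","stamp_mid","tape_roll_mid"):
        print(c,t,[(np.round(d["at"],4).tolist(),round(d["score"],2)) for d in models.mark_of(t,c)])
    k=vision.get_calibration(c); print(k)
print(r.nose_length, telemetry.current_t(), telemetry.current_tool_rot(), telemetry.current_opening())
E
```

```text
pics
scene switch_box [([0.5494, -0.0994, 0.0021], 0.69)]
scene cover_press [([0.5019, -0.0979, 0.0584], 0.83), ([0.7169, -0.3927, 0.0559], 0.62)]
scene cover_hinge [([0.816, -0.4192, 0.0554], 0.74), ([0.6119, -0.1088, 0.0523], 0.61)]
scene weight_mid [([0.52, 0.0642, 0.0201], 0.55), ([0.5465, -0.0982, -0.002], 0.22)]
scene stamp_mid [([0.534, -0.2541, 0.0386], 0.91)]
scene tape_roll_mid [([0.6809, 0.0681, 0.0068], 0.68)]
{'fx': 459.16217096521683, 'fy': 459.16217096521683, 'cx': 324.2310470335365, 'cy': 245.56609767684398, 'D': array([-0.00979549,  0.        ,  0.        ,  0.        ,  0.        ]), 'position': array([-0.00347153, -0.65624795,  0.55130953]), 'orientation': array([-0.46585261,  0.79321477, -0.33904193,  0.19708437])}
side switch_box [([0.5477, -0.0994, -0.0015], 0.69)]
side cover_press [([0.5049, -0.0985, 0.057], 0.87), ([0.7176, -0.3913, 0.0559], 0.85)]
side cover_hinge [([0.8235, -0.4188, 0.0512], 0.81), ([0.6049, -0.108, 0.0473], 0.59), ([0.5486, -0.1024, -0.004], 0.22)]
side weight_mid [([0.5209, 0.0593, 0.0178], 0.54)]
side stamp_mid [([0.5366, -0.2562, 0.038], 0.7), ([0.6773, 0.0677, 0.0106], 0.7)]
side tape_roll_mid [([0.6754, 0.0685, 0.0116], 0.73), ([0.522, 0.059, 0.0227], 0.54)]
{'fx': 446.5802642001088, 'fy': 446.5802642001088, 'cx': 322.4108017326485, 'cy': 236.95366073210053, 'D': array([-0.06291768,  0.        ,  0.        ,  0.        ,  0.        ]), 'position': array([0.55196156, 0.6690874 , 0.62843727]), 'orientation': array([ 0.02282862, -0.04863106,  0.8899887 , -0.45280679])}
0.025 0.7 [-1.44638650e-05  9.99999998e-01 -7.36529778e-06  6.06514409e-05] 0.09395775364718903
```

```bash
python3 -c "
import cv2,numpy as np
a=cv2.imread('pics/scene0.png');b=cv2.imread('pics/side0.png')
cv2.imwrite('pics/both0.png',cv2.resize(np.vstack([a,b])[:, :],(448,600) ) if 0 else cv2.resize(np.hstack([a,b]),(800,300)))"
```

```text
(no output)
```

View pics/scene0.png

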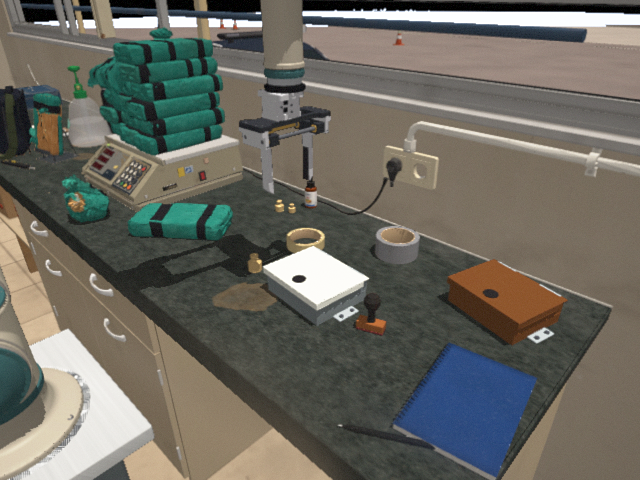

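View pics/side0.png

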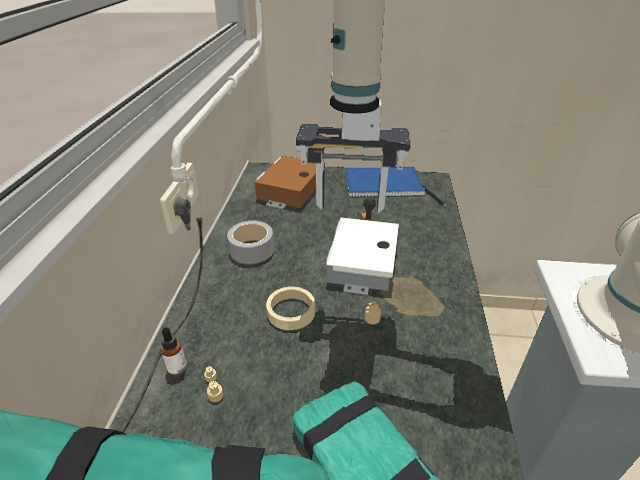

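The grey box with the white cover is the target: pad at about (299,279) in the scene view and (383,244) in the side view. The brown look-alike is far right of it. I'll refine the box yaw from the cover outline, then press.

```bash
cat > h.py <<'E'
import numpy as np, cv2
from scipy.spatial.transform import Rotation as R
from plant import r, gripper_to, inverse_kinematics, vision, models, telemetry
def plane(c,uv,z):
    k=vision.get_calibration(c); K=np.array([[k["fx"],0,k["cx"]],[0,k["fy"],k["cy"]],[0,0,1]])
    q=np.array(k["orientation"]); n=cv2.undistortPoints(np.float64(uv).reshape(-1,1,2),K,k["D"]).reshape(-1,2)
    d=R.from_quat(q[[1,2,3,0]]).apply(np.c_[n,np.ones(len(n))]); p=np.array(k["position"])
    return p+d*((z-p[2])/d[:,2])[:,None]
def quat(yaw):  # tool down, tool x along the box's -y (jaws across the box)
    x=np.array([np.sin(yaw),-np.cos(yaw),0]); z=np.array([0,0,-1.]); 
    q=R.from_matrix(np.c_[x,np.cross(z,x),z]).as_quat(); return q[[3,0,1,2]]
E
python3 - <<'E'
from h import *
for c,bad in (("scene",0),("side",0)):
    im=cv2.imread(f"pics/{c}0.png"); hsv=cv2.cvtColor(im,cv2.COLOR_BGR2HSV)
    m=((hsv[...,2]>225)&(hsv[...,1]<25)).astype(np.uint8)
    n,l,s,ce=cv2.connectedComponentsWithStats(m)
    u=(310,268) if c=="scene" else (360,255)
    i=l[u[1],u[0]]; ys,xs=np.where(l==i); print(s[i])
    hull=cv2.convexHull(np.c_[xs,ys].astype(np.int32)).reshape(-1,2)
    P=plane(c,hull,0.057)[:,:2]
    (ctr,sz,a)=cv2.minAreaRect((P*1000).astype(np.float32)); print(c,ctr,sz,a)
for t in (1,-1):
    q=quat(-.09+(0 if t==1 else np.pi)); print(q,inverse_kinematics([.503,-.098,.12],q),inverse_kinematics([.62,-.1,.22],q))
E
```

```text
[ 264  246  105   59 3025]
scene (541.6668701171875, -104.4959716796875) (174.5424041748047, 133.1680145263672) 84.62554931640625
[ 327  218   71   55 2952]
side (543.405517578125, -100.48983001708984) (173.1143341064453, 133.6461639404297) 84.65857696533203
[ 0.         -0.67458189  0.73820002  0.        ] [-3.28263670e-01  2.72447234e-01  1.80732434e+00 -4.44089210e-16
  1.06182108e+00  1.33253266e+00] [-2.70646598e-01  3.61357737e-01  1.40355968e+00 -4.44089210e-16
  1.37667524e+00  1.39014973e+00]
[0.         0.73820002 0.67458189 0.        ] [-3.28263670e-01  2.72447234e-01  1.80732434e+00 -4.44089210e-16
  1.06182108e+00 -1.80906000e+00] [-2.70646598e-01  3.61357737e-01  1.40355968e+00 -4.44089210e-16
  1.37667524e+00 -1.75144292e+00]
```

The outline fits 133×173 mm at yaw −5.4° in both cameras, and the marks agree. Pressing now.

```bash
cat >> h.py <<'E'
yaw=np.radians(-5.36); ex=np.array([np.cos(yaw),np.sin(yaw),0]); ey=np.array([-np.sin(yaw),np.cos(yaw),0])
H=np.array([.5425,-.1025,0])+.066*ex   # hinge, on the worktop
Q=quat(yaw)
def tip(x,y,z): return H+ex*x+ey*y+np.array([0,0,z+.025])   # TCP for fingertip at box-frame x,y from hinge, height z
def st(s): print(s,round(telemetry.current_t(),2),np.round(telemetry.current_ee_pos(),4),np.round(telemetry.current_wrist_force(),1))
E
python3 - <<'E'
from h import *
gripper_to(0.0)
r.move_to(tip(-.105,0,.10),Q); st("above")
r.move_l(tip(-.105,0,.065),vel=.1)
g=r.move_l(tip(-.105,0,.038),vel=.03,guard=9); st(g)
r.move_l(tip(-.105,0,.09),vel=.25)
r.move_l(tip(-.25,0,.19),vel=.3)
r.hold(1.2); st("open?")
for c in ("scene","side"):
    im=vision.snapshot(c); cv2.imwrite(f"pics/{c}1.png",im[:,:,::-1])
    for t in ("round_button_top","square_key_top","cover_press"):
        for d in models.mark_of(t,c):
            v=np.array(d["at"])-H; print(c,t,np.round(d["at"],4),round(d["score"],2),"box:",np.round([v@ex,v@ey,v[2]],4))
a=[cv2.imread(f"pics/{c}1.png") for c in("scene","side")]
cv2.imwrite("pics/c1.png",cv2.resize(np.hstack([a[0][180:350,200:420],a[1][150:320,270:490]]),None,fx=1.8,fy=1.8,interpolation=cv2.INTER_CUBIC))
E
```

```text
above 3.42 [ 0.5042 -0.0988  0.1253] [-0.6 -0.7  0.4]
True 4.51 [ 0.5041 -0.099   0.0748] [-0.9 -0.6  1.3]
open? 6.75 [ 0.3593 -0.0853  0.215 ] [ 0.3 -0.2  0.4]
scene round_button_top [ 0.5114 -0.1423  0.0349] 0.61 box: [-0.0932 -0.0425  0.0349]
scene round_button_top [ 0.5155 -0.0579  0.041 ] 0.33 box: [-0.097   0.0419  0.041 ]
scene square_key_top [ 0.5139 -0.056   0.0418] 0.6 box: [-0.0988  0.0436  0.0418]
scene cover_press [ 0.7164 -0.3909  0.0556] 0.9 box: [ 0.1341 -0.2709  0.0556]
scene cover_press [ 0.5752 -0.1018  0.152 ] 0.62 box: [-0.0335  0.0038  0.152 ]
side round_button_top [ 0.5094 -0.1401  0.0384] 0.42 box: [-0.0954 -0.0405  0.0384]
side square_key_top [ 0.5214 -0.0603  0.0406] 0.43 box: [-0.0909  0.04    0.0406]
side cover_press [ 0.7157 -0.3921  0.0568] 0.85 box: [ 0.1335 -0.2722  0.0568]
side cover_press [ 0.5825 -0.1055  0.1517] 0.63 box: [-0.0259  0.0007  0.1517]
side cover_press [ 0.6081 -0.1099  0.0483] 0.63 box: [ 0.     -0.0012  0.0483]
```

View pics/c1.png

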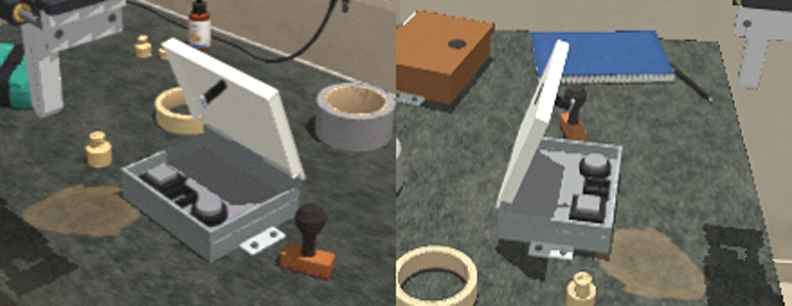

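The cover has popped open. The round button is on the right: centre at about (205,208) in the left crop and (595,160) in the right crop. The network marks agree with that, with the square key on the left. Pushing the button.

```bash
python3 - <<'E'
from h import *
r.move_l(tip(-.12,-.042,.15),vel=.3)
r.move_l(tip(-.097,-.042,.08),vel=.2)
r.move_l(tip(-.097,-.042,.047),vel=.1); st("above")
g=r.move_l(tip(-.097,-.042,.028),vel=.015,guard=9); st(g)
cv2.imwrite("pics/w.png",vision.snapshot("side")[:,:,::-1])
cv2.imwrite("pics/w2.png",vision.snapshot("scene")[:,:,::-1])
r.hold(.2); st("held")
r.move_l(tip(-.097,-.042,.09),vel=.15)
r.move_l(tip(-.25,-.02,.22),vel=.3); st("away")
im=vision.snapshot("side"); cv2.imwrite("pics/side2.png",im[:,:,::-1])
for c in("side","scene"):
    if c=="scene": vision.snapshot(c)
    for d in models.mark_of("cover_press",c):
        v=np.array(d["at"])-H; print(c,round(d["score"],2),"box:",np.round([v@ex,v@ey,v[2]],4))
a=[cv2.imread(f"pics/{c}.png") for c in("w2","w","side2")]
cv2.imwrite("pics/c2.png",cv2.resize(np.hstack([a[0][180:350,220:380],a[1][130:300,300:460],a[2][130:300,300:460]]),None,fx=1.65,fy=1.65,interpolation=cv2.INTER_CUBIC))
E
```

```text
above 8.78 [ 0.508  -0.1416  0.0728] [ 0.5 -0.1  0.7]
True 9.57 [ 0.5079 -0.1415  0.0612] [-1.8 -0.7  5.9]
held 9.88 [ 0.5079 -0.1415  0.0612] [-0.6  0.8  5.2]
away 11.21 [ 0.3577 -0.1053  0.244 ] [-1.   1.   0.2]
side 0.91 box: [ 0.137  -0.2727  0.0568]
side 0.84 box: [0.0072 0.0007 0.1569]
scene 0.93 box: [ 0.1322 -0.2683  0.0536]
scene 0.8 box: [-0.0011  0.0051  0.1583]
```

View pics/c2.png

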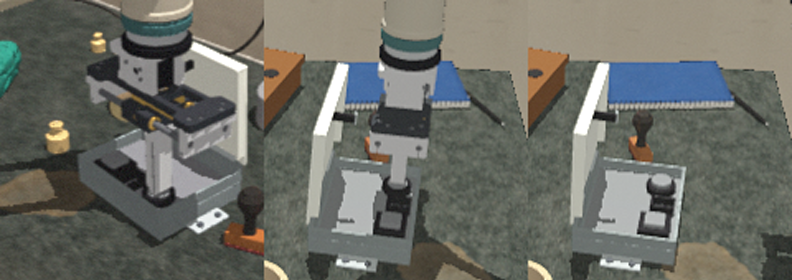

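The finger sits on the round button with its tip at z = 36.2 mm, which is the expected 42 − 6 mm. The key, at about (653,225) in the right crop, is untouched. The cover now stands at about 1.55 rad. Next I'll go behind it and sweep it shut.

```bash
python3 - <<'E'
from h import *
def corner(th,Rr=.113,o=.005):
    return tip(-Rr*np.cos(th)+o*np.sin(th)+.008, 0, .052+Rr*np.sin(th)+o*np.cos(th))
r.move_l(tip(-.25,0,.25),vel=.2)
r.move_l(tip(.055,0,.25),vel=.3)
r.move_l(tip(.055,0,.165),vel=.2); st("behind")
for th in np.linspace(1.5,0.03,9):
    g=r.move_l(corner(th),vel=.12,guard=15); st(f"{th:.2f} {g}")
    if g: break
im=vision.snapshot("side"); cv2.imwrite("pics/side3.png",im[:,:,::-1])
if not g:
    g=r.move_l(tip(-.105,0,.038),vel=.03,guard=10); st(g)
    if g:
        r.move_l(tip(-.105,0,.075),vel=.05); r.hold(.3)
        r.move_l(tip(-.105,0,.14),vel=.15); r.move_l(tip(-.22,0,.22),vel=.3); r.hold(1); st("end")
for c in ("scene","side"):
    im=vision.snapshot(c); cv2.imwrite(f"pics/{c}4.png",im[:,:,::-1])
    for d in models.mark_of("cover_press",c):
        v=np.array(d["at"])-H; print(c,round(d["score"],2),"box:",np.round([v@ex,v@ey,v[2]],4))
    for t in ("weight_mid","stamp_mid","tape_roll_mid"): print(t,[np.round(d["at"],4) for d in models.mark_of(t,c)])
cv2.imwrite("pics/c4.png",np.hstack([cv2.imread(f"pics/{c}4.png")[120:420,a:a+400] for c,a in(("scene",120),("side",200))]))
E
```

```text
behind 13.48 [ 0.663  -0.1139  0.1913] [ 0.3 -1.   1. ]
1.50 False 14.05 [ 0.614  -0.1093  0.1914] [-0.3  0.1  0.8]
1.32 False 14.38 [ 0.5929 -0.1072  0.1876] [-0.3 -0.5 -0.3]
1.13 False 14.7 [ 0.5729 -0.1053  0.1812] [-0.1  1.   0.1]
0.95 False 15.03 [ 0.5545 -0.1036  0.1715] [ 0.1 -0.3 -0.1]
0.77 False 15.35 [ 0.5383 -0.1021  0.1587] [-1.  -0.7  0.7]
0.58 False 15.68 [ 0.5248 -0.1008  0.1431] [ 0.4 -0.3  2.5]
0.40 False 16.0 [ 0.5142 -0.0998  0.1253] [0.  0.2 2. ]
0.21 False 16.32 [ 0.5071 -0.0991  0.1059] [-0.5  0.7  2. ]
0.03 False 16.65 [ 0.5041 -0.0989  0.0856] [-0.8  0.1  2.2]
True 17.2 [ 0.5038 -0.0989  0.0737] [-1.4  0.6  8.3]
end 20.38 [ 0.3892 -0.0881  0.2451] [ 0.5 -0.4  0.1]
scene 0.76 box: [-0.1036  0.0026  0.0563]
scene 0.61 box: [ 0.1347 -0.2724  0.0571]
weight_mid [array([0.5226, 0.0613, 0.0176])]
stamp_mid [array([ 0.5351, -0.2533,  0.0383])]
tape_roll_mid [array([0.6802, 0.0714, 0.0092])]
side 0.88 box: [-0.1034  0.0012  0.0553]
side 0.69 box: [ 0.1338 -0.2742  0.0541]
weight_mid [array([0.5232, 0.0626, 0.0213]), array([ 0.549 , -0.0993, -0.0015])]
stamp_mid [array([ 0.539 , -0.2533,  0.0362])]
tape_roll_mid [array([0.6746, 0.0682, 0.011 ])]
```

View pics/c4.png

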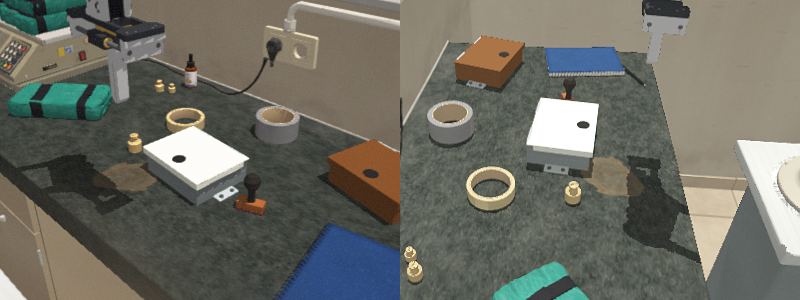

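The cover is flat and shut, with the pad at z ≈ 56 mm; it has stayed down for 3 s. The bystanders are in place and the hand is clear.

```bash
python3 -c "
from h import *
r.sign_off(); st('done')"
```

```text
the job is handed in; nothing more can be done
the job is handed in; nothing more can be done
```

The job is done and handed in at about 20 s of the 59 s allowed. I used only closed fingertips throughout.

- **Opening:** I pressed the pad until the 9 N force guard stopped the move, with the fingertip at 49.8 mm. The cover popped open to about 1.55 rad.
- **Button:** I pushed the round button, which was on the right, down to a fingertip height of 36.2 mm. That matches its 42 mm top less 6 mm of travel. The press tripped the 9 N guard and settled at about 5 N, against the 4 N needed. There is no direct reading of the button's travel, so I inferred "fully in" from the height and force.
- **Square key:** I kept the finger away from it, and the picture showed it clear.
- **Closing:** I swept the cover down from behind (2–2.5 N) and pressed it to the stop, with the fingertip at 48.7 mm. I then let go and backed away.

**Last checks:** About 3 s after release, both cameras showed the cover flat, with the pad at 55–56 mm (nominal 57 mm). The weight, stamp and tape roll were within measuring error of where they started. The gripper was clear of everything, and no check failed or disagreed.

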